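# Clamp a padlock under the swing strap of a screw clamp

### The arm

A 6-joint arm with a two-finger parallel gripper is mounted at the origin on a cart in front of the work surface, level with it; the furniture and walls round the work are solid. World frame = base frame: x ahead of the robot, y to its left, z up, the work surface at z = 0. Lengths are in mm, angles in rad, forces in N, time in s.
With the tool pointing down it reaches from about 275 to 750 mm from the base axis. Payload 10.2 kg.
Tool frame: the origin (TCP) lies at the very end of the fingers, on their centre line; the grasp point (between the pads) lies 19 mm behind it; z points along the fingers, y is the line along which they close (so a half turn about z gives the same grasp; the last joint's range is limited). The gripper opens to 85 mm and grips with 20 to 120 N. Pads are 22 mm wide; open, the fingers measure 114 mm over their backs; the gripper's body (76 mm by 85 mm) begins 54 mm behind the grasp point. The pads swing forward as they close: fully open they stand 13 mm farther back than shut.
Start: joints at [-1.338, 0.313, 1.498, -0, 1.331, -0.223], TCP at [231.084, -471.414, 203.894] pointing down, gripper open.
Joint ranges: [-2.94, 2.94], [-0.97, 2.17], [0.19, 2.56], [-1.23, 4.37], [0.02, 3.11], [-2.88, 2.88]. Speed limits (rad/s): [2.39, 2.39, 3.01, 3.14, 3.14, 3.14].

### API

Orientations are given as a unit quaternion [w, x, y, z].
In Python, from rig import * gives the robot as it stands. The module is installed in compiled form; this text tells all that it offers.
- The arm moves only by the shell command python3 -m crank 'ROWS' [FORCE]. ROWS is JSON, a list that holds one entry, the list of rows, each a list of 7 numbers: the shift along the tool's x, y, z in units of 25 mm (1.0 is 25 mm), then the turn, a rotation vector about the tool's x, y, z in units of 8 degrees (1.0 is 8 degrees), then the finger opening in mm, from 0 to 85.4. A call has exactly 8 rows; each row shifts and turns the commanded pose from where the row before left it, along the tool's axes as they then stand; what a row does not reach is not made up. A row lasts 1/10 s, in which the tool goes at most 50 mm and 8.59 degrees, less where a joint would pass 70% of its speed; a pose out of reach is approached as far as the arm can. A call is refused whole if a number of a shift passes 1 or a number of a turn 1, either way. A call with a gripper value outside its range is refused whole. The fingers move at their own pace and stop on an object; FORCE is the grip in N (left out, the last holds). Time passes only in rows, so rows that do not move let the fingers close, or fill a call up. It gives the time, the measured TCP pose, the force, the opening and the grip force at its end, in the units of the state.
- sense(): the state, without advancing time (a new reading comes with each control period).
- capture(name): name is "scene" or "top"; returns the picture (400x640x3 uint8, blue, green, red); there is no depth.
- camera_model(name): a dict with "fx", "fy", "cx", "cy" (pixels), "world_from_camera" (4x4, takes a point from camera to world coordinates). Camera axes: x right, y up, looking along -z (the intrinsics and any distortion apply to the point x, -y, -z); pixel columns grow to the right and rows downward; lengths in mm; the calibration is good to about 2 mm. A picture is of the moment at which its call begins. camera_model takes no time and is no camera call.
- finish_job(): hands the job in; it is judged then, once.
The state is a dict: "time_s": time; "joints": joint angles; "dq": joint speeds; "tau": joint torques, N m; "eef_pos": TCP position; "ee_rot": TCP orientation; "force": force on the tool from outside, world axes, zero at the start; "wrist_torque": the same for the moment, N m; "grip_width": opening from 0.0 (shut) to 1.0 (fully open); "grip_force": force on a finger pad.
Only numpy, scipy, OpenCV 4.12 (cv2) and the standard library are available. Lean on these libraries where they do the work, as an engineer would, in place of code of your own. Each camera call takes 0.05 s, during which the arm holds its last target. There are 200 camera calls.

### The job

Clamp the larger of the two padlocks for work: lay it flat on the bed of the swing-strap clamp, between the two low stops, with its shackle pointing away from the clamp's post. Swing the strap round over it as far as it goes, then screw the round knob on the post down, clockwise seen from above and regripping as often as needed, until it is fully home and the strap's rubber foot presses firmly on the padlock's body. Let go, and leave the other things where they are.

Things in the scene. Friction and masses are not known exactly. Their poses are not given: they have to be found in the camera images.
- clamp_base: steel swing-strap clamp, fixed: base plate 210 x 90 mm, 12 mm thick. Origin on the worktop on the axis of the upright post (28 mm thick); +x along the plate from post to bed (plate x = -37 to 173 mm). The bed is the plate's top between two low dark stops across it, 60 mm long, 6 thick, 11 high, inner faces at x = 74.5 and 156.5 mm (82 mm apart for the 74 mm padlock)
- bed (a point): point on the bed (12 mm above the worktop), 100 mm from the post axis along the plate: the middle of the padlock's body belongs over it; the strap's foot comes down here
- clamp_strap (a joint): swing of the dark steel strap (26 wide, 12 thick, reaching 127 mm from the post) about the post, rad: 0 = over the bed along the base's +x, at its end stop; grows counter-clockwise from above to 2.0; starts at 1.2 to 1.9. Moves at about 1 N at the pin, stays where left. Open, its underside is 47 mm above the worktop; strap, foot and pin sink with the knob, wherever the strap stands
- strap_pin (a point): top centre of the upright round steel pin, 12 mm thick, that stands 34 mm above the strap at 100 mm from the post axis, right above the foot: pinch it from above (or push it) to swing the strap
- clamp_foot: the strap's round rubber foot, 20 mm across, 100 mm from the post; origin on its axis at the strap's underside, its lower face 10 mm below that, 7 mm above a padlock on the bed when the clamp is open; it gives upward up to 6 mm against a spring (6 N/mm) and its rubber is soft (about 3 N/mm)
- clamp_knob (a joint): turn of the round knob, rad: 0 = fully open, growing clockwise seen from above (screwing down), 8 mm lower per turn; end stop, fully home, at 9.42 (1.5 turns); starts at 0 to 0.7. The foot meets the padlock at about 5.5; about 10 N at the end stop. Friction 0.08 N m: the knob stays where it is left
- knob_top (a point): centre of the top of the black ribbed round knob, on the post axis: 48 mm across, 34 mm high, a steel disc and a short mark on top; its top is about 101 mm above the worktop when open, 89 mm when home. The strap lies 8 mm below the knob's underside. Gripped across its diameter at any angle, from above
- padlock_large: the larger padlock, lying on its back: 74 mm long with its shackle, 50 mm wide, 18 mm high, 0.18 kg. Origin under the middle of its length; +x points along it to the shackle. The body is the block from x = -37 to +6 mm, the thinner shackle goes on to x = +37 mm
- padlock_mid (a point): centre of the larger padlock's body block (43 x 50 x 18 mm), 9 mm above its underside: grip the 50 mm width here
- padlock_small: the smaller padlock, 59 x 40 x 15 mm, not to be used; leave it
- cylinder: lock cylinder lying on its side, 71 x 35 x 21 mm, bystander
- tape_roll: roll of tape lying flat, 58 mm across, 20 mm high, bystander
- driver: screwdriver lying down, 210 mm long, 30 mm thick, bystander
- oil_bottle: oil bottle with a nozzle, 46 mm across, 150 mm high, standing, bystander
Not all that is in view belongs to the job. What is shaped like the padlock_large but pink is not meant.

How it is judged (in metres and radians):
At the end, for the whole second after the job is handed in: The larger padlock lies flat on the bed, body middle within 12 mm of the bed point, along the plate within 0.2 rad, shackle away from the post; strap within 0.12 rad of its stop over it; knob screwed down past 8.3 rad; the foot presses the padlock with more than 5 N (horizontal distance between padlock_mid and bed below 0.012 m and angle between the x axis of padlock_large and the x axis of clamp_base, either way round below 0.2 rad and angle between padlock_large's own z axis and vertical below 0.08 rad and z of padlock_large in the frame of bed below 0.004 m and value of joint clamp_strap below 0.12 rad and value of joint clamp_knob above 8.3 rad and x of padlock_large in the frame of bed above 0 m and contact force between clamp_foot and padlock_large above 5 N and linear speed of padlock_large below 0.02 m/s); the robot touches nothing.
It fails at once if a bystander was moved by more than 40 mm (distance of any of padlock_small, cylinder, tape_roll, driver, oil_bottle from where it was at the start of the episode above 0.04 m).
It also fails if it takes over 72 s, if anything falls off the work surface, if the arm or the gripper's body presses on something with over 40 N, if the wrist force passes 120 N, or if a joint passes its speed limit or range.

## Working session

There is one attempt and no reset: what is moved stays moved. The work goes in short steps, Python scripts to look and compute and a shell command to move; the robot and the scene stay as the last step left them, time stands still between calls to the robot, and variables do not carry over. Pictures are saved under pics/ and viewed, at most 10 in all, crops included, and the job is handed in when it is done.

```bash
mkdir -p pics; python3 - <<'E'
from rig import *
import cv2
for n in("scene","top"):
    im=capture(n);cv2.imwrite(f"pics/{n}0.png",im);m=camera_model(n);print(n,m)
s=sense();print(s)
E
```

```text
scene {'fx': 390.6488933610511, 'fy': 390.6488933610511, 'cx': 315.6559588837008, 'cy': 200.08942110807595, 'world_from_camera': array([[-7.80950719e-01,  3.61227965e-01, -5.09539334e-01,
         5.94480468e+01],
       [-6.24193429e-01, -4.80530759e-01,  6.16013598e-01,
         7.37179520e+02],
       [-2.23279842e-02,  7.99127366e-01,  6.00746963e-01,
         7.08271740e+02],
       [ 0.00000000e+00,  0.00000000e+00,  0.00000000e+00,
         1.00000000e+00]])}
top {'fx': 519.4891020958323, 'fy': 519.4891020958323, 'cx': 330.33434865327695, 'cy': 201.0912309463983, 'world_from_camera': array([[ 1.60096197e-02,  9.79995964e-01, -1.98372382e-01,
         3.39689531e+02],
       [-9.99870723e-01,  1.59875953e-02, -1.71279492e-03,
         8.96020506e+01],
       [ 1.49296524e-03,  1.98374158e-01,  9.80125229e-01,
         1.24585540e+03],
       [ 0.00000000e+00,  0.00000000e+00,  0.00000000e+00,
         1.00000000e+00]])}
{'time_s': 0.1, 'joints': array([-1.33838223e+00,  3.13399119e-01,  1.49834566e+00,  1.68390479e-05,
        1.33098399e+00, -2.23386018e-01]), 'dq': array([ 1.73949160e-03, -1.31039241e-03, -2.15030624e-03, -2.46403715e-05,
       -1.21702986e-06,  3.23815118e-04]), 'tau': array([ 1.76092937e-03, -4.12899292e+01, -2.60143840e+01, -2.09426748e-04,
        3.02897795e-03, -1.44888688e-07]), 'eef_pos': array([ 231.03603186, -471.15365875,  203.3955374 ]), 'ee_rot': array([-5.68089242e-04,  9.74143283e-01,  2.25930389e-01,  5.61313072e-06]), 'force': array([-0.58692206,  0.19281772,  0.4272125 ]), 'wrist_torque': array([ 0.02618864, -0.00908864, -0.02186503]), 'grip_force': 0.0, 'grip_width': 1.0018301300389727}
```

View pics/top0.png

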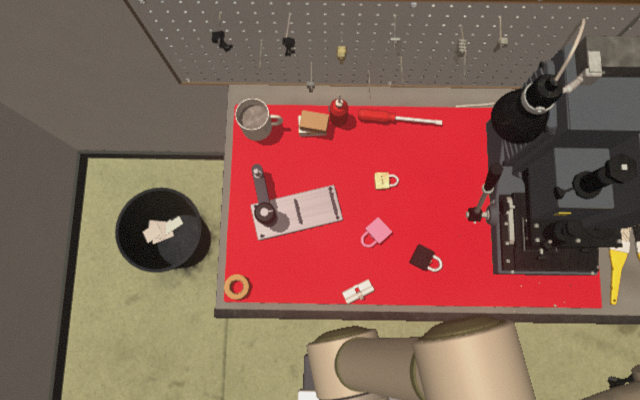

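View pics/scene0.png

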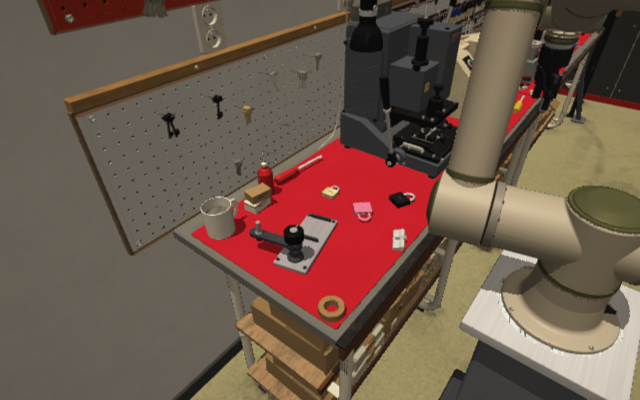

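Top view: candidates for the padlock are black (424,258), pink (377,233; a decoy by description) and yellow, smaller (386,181). The clamp post is at (264,212), the pin at (257,172) and the bed runs to (340,205). I choose black, and will check it in a crop and measure.

```bash
cat > h.py <<'E'
import numpy as np, cv2
from rig import *
def ray(n,uv,z):
    m=camera_model(n);T=m["world_from_camera"]
    d=T[:3,:3]@np.array([(uv[0]-m["cx"])/m["fx"],-(uv[1]-m["cy"])/m["fy"],-1]);o=T[:3,3]
    return (o+d*(z-o[2])/d[2])
def big(mask,roi):
    x0,y0,x1,y1=roi;k=np.zeros_like(mask);k[y0:y1,x0:x1]=mask[y0:y1,x0:x1]
    c=cv2.findContours(k,cv2.RETR_EXTERNAL,cv2.CHAIN_APPROX_NONE)[0]
    return max(c,key=cv2.contourArea)
def rect(pts):
    (c,(a,b),t)=cv2.minAreaRect(np.float32(pts)); bx=cv2.boxPoints((c,(a,b),t)); return np.array(c),(a,b),bx
E
python3 - <<'E'
from h import *
im=cv2.imread("pics/top0.png");hsv=cv2.cvtColor(im,cv2.COLOR_BGR2HSV)
red=((hsv[...,1]>200)&((hsv[...,0]<5)|(hsv[...,0]>175))&(hsv[...,2]>150))
non=(~red).astype(np.uint8)*255
for nm,roi,z in(("black",(400,235,452,285),9),("yellow",(365,165,405,197),8),("pink",(352,212,400,255),9)):
    c=big(non,roi)[:,0]; P=np.array([ray("top",p,z)[:2] for p in c]); r=rect(P);print(nm,r[0].round(1),np.round(r[1],1),r[2].round(1).tolist())
b=((hsv[...,2]<70)).astype(np.uint8)*255
c=big(b,(400,235,452,285))[:,0];P=np.array([ray("top",p,18)[:2] for p in c]);r=rect(P);print("body",r[0].round(1),np.round(r[1],1),r[2].round(1).tolist())
c=big(non,(240,140,350,245))[:,0]
print("plate hull px",cv2.convexHull(c)[:,0].tolist())
A=cv2.resize(im[145:245,235:350],None,fx=4.5,fy=4.5,interpolation=cv2.INTER_CUBIC)
B=cv2.resize(im[225:285,350:455],None,fx=4.5,fy=4.5,interpolation=cv2.INTER_CUBIC)
w=max(A.shape[1],B.shape[1]);f=lambda q:cv2.copyMakeBorder(q,0,0,0,w-q.shape[1],0)
o=np.vstack([f(A)[:330],f(B)]);cv2.imwrite("pics/crop1.png",o);print(o.shape)
E
```

```text
black [ 449.8 -140.3] [75.8 57.7] [[406.3999938964844, -159.89999389648438], [457.20001220703125, -187.3000030517578], [493.20001220703125, -120.69999694824219], [442.5, -93.19999694824219]]
yellow [644.8 -30.6] [66.1 84.7] [[595.2000122070312, -9.800000190734863], [636.7000122070312, -83.69999694824219], [694.2999877929688, -51.29999923706055], [652.9000244140625, 22.5]]
pink [513.8 -11.9] [102.  100.9] [[462.3999938964844, 38.099998474121094], [463.20001220703125, -62.70000076293945], [565.2000122070312, -61.900001525878906], [564.4000244140625, 38.900001525878906]]Traceback (most recent call last):
  File "<stdin>", line 8, in <module>
  File "h.py", line 10, in big
    return max(c,key=cv2.contourArea)
ValueError: max() iterable argument is empty
```

```bash
python3 - <<'E'
from h import *
im=cv2.imread("pics/top0.png");hsv=cv2.cvtColor(im,cv2.COLOR_BGR2HSV)
print(im.shape,im.dtype)
for p in((424,258),(434,268),(386,181),(377,233),(300,290),(320,210),(298,210)):print(p,im[p[1],p[0]],hsv[p[1],p[0]])
A=cv2.resize(im[145:245,235:350],None,fx=4.5,fy=4.5,interpolation=cv2.INTER_CUBIC)
B=cv2.resize(im[225:285,350:455],None,fx=4.5,fy=4.5,interpolation=cv2.INTER_CUBIC)
f=lambda q:cv2.copyMakeBorder(q,0,0,0,520-q.shape[1],cv2.BORDER_CONSTANT)
o=np.vstack([f(A)[:325],f(B)]);cv2.imwrite("pics/crop1.png",o);print(o.shape)
E
```

```text
(400, 640, 3) uint8
(424, 258) [42 46 80] [  3 121  80]
(434, 268) [112 119 209] [  2 118 209]
(386, 181) [158 225 238] [ 25  86 238]
(377, 233) [162 149 237] [176  95 237]
(300, 290) [ 56  51 224] [179 197 224]
(320, 210) [177 186 212] [  8  42 212]
(298, 210) [ 87  87 110] [  0  53 110]
(595, 520, 3)
```

View pics/crop1.png

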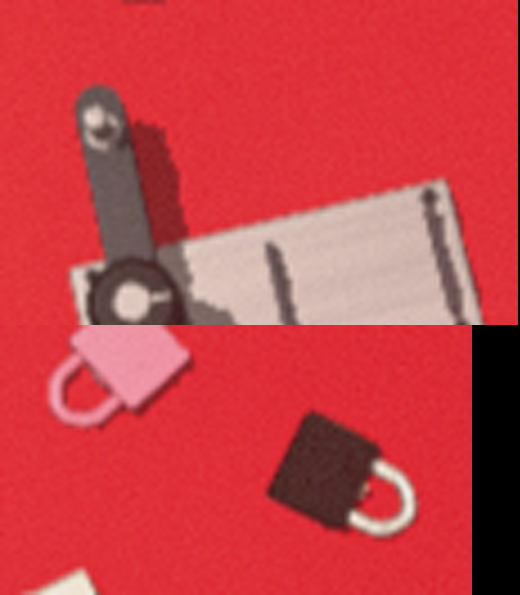

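The crop shows the black padlock (body at 422,257, shackle to the lower right at 435,266), with the pink one separate. The knob disc is at about (264,212) and the pin top at (257,172).

```bash
python3 - <<'E'
from h import *
im=cv2.GaussianBlur(cv2.imread("pics/top0.png"),(3,3),0);hsv=cv2.cvtColor(im,cv2.COLOR_BGR2HSV)
red=((hsv[...,1]>155)&((hsv[...,0]<8)|(hsv[...,0]>172)))
non=(~red).astype(np.uint8)*255
for nm,roi,z in(("black",(400,235,452,285),9),("yellow",(365,165,405,197),8),("pink",(352,212,400,255),9)):
    c=big(non,roi)[:,0]; P=np.array([ray("top",p,z)[:2] for p in c]); r=rect(P);print(nm,r[0].round(1),np.round(r[1],1),r[2].round(1).tolist())
b=((hsv[...,2]<120)).astype(np.uint8)*255
c=big(b,(400,235,452,285))[:,0];P=np.array([ray("top",p,17)[:2] for p in c]);r=rect(P);print("body",r[0].round(1),np.round(r[1],1),r[2].round(1).tolist())
light=((hsv[...,1]<75)&(hsv[...,2]>150)).astype(np.uint8)*255
c=big(light,(270,180,350,245))[:,0]
P=np.array([ray("top",p,12)[:2] for p in c]);r=rect(P);print("plate part",r[0].round(1),np.round(r[1],1),r[2].round(1).tolist())
c=big(non,(240,180,350,245))[:,0]
P=np.array([ray("top",p,12)[:2] for p in c]);r=rect(P);print("plate",r[0].round(1),np.round(r[1],1),r[2].round(1).tolist())
print(cv2.approxPolyDP(cv2.convexHull(c.reshape(-1,1,2)),3,True)[:,0].tolist())
print("knob",ray("top",(264.3,212.1),101-0.5),"pin",ray("top",(257.2,172.1),47+12+34-.5))
E
```

```text
black [ 451.  -142.7] [72.5 47.5] [[413.70001220703125, -164.8000030517578], [456.29998779296875, -185.6999969482422], [488.20001220703125, -120.5999984741211], [445.6000061035156, -99.69999694824219]]
yellow [644.  -45.1] [42.9 61.3] [[622.0999755859375, -14.800000190734863], [623.0999755859375, -76.0999984741211], [666.0, -75.4000015258789], [665.0, -14.100000381469727]]
pink [511.1 -13.5] [51.4 74.6] [[467.0, -3.0999999046325684], [517.0999755859375, -58.5], [555.2000122070312, -23.899999618530273], [505.1000061035156, 31.399999618530273]]
body [ 456.9 -126.5] [41.9 48.2] [[426.0, -134.6999969482422], [469.29998779296875, -155.89999389648438], [487.70001220703125, -118.30000305175781], [444.3999938964844, -97.0999984741211]]
plate part [565.  159.5] [ 87.6 177.4] [[500.0, 234.10000610351562], [545.2999877929688, 62.599998474121094], [629.9000244140625, 84.9000015258789], [584.7000122070312, 256.3999938964844]]
plate [587.7 181.1] [148.3 212.5] [[489.29998779296875, 265.3999938964844], [542.5999755859375, 59.70000076293945], [686.0999755859375, 96.9000015258789], [632.7999877929688, 302.6000061035156]]
[[254, 180], [332, 184], [342, 219], [258, 240], [250, 209]]
knob [543.94130987 239.06147282 100.5       ] pin [638.13465481 260.19981088  92.5       ]
```

```bash
cat >> h.py <<'E'
from scipy.spatial.transform import Rotation as Ro
def delta(p,ang=None):
    s=sense();q=s["ee_rot"];R=Ro.from_quat([q[1],q[2],q[3],q[0]])
    M=R.as_matrix();e=s["eef_pos"]
    print("t",round(s["time_s"],2),"eef",e.round(1),"F",s["force"].round(1),"q6 deg",np.degrees(s["joints"][5]).round(1),"toolx deg",np.degrees(np.arctan2(M[1,0],M[0,0])).round(2),"grip",round(s["grip_width"]*85.4,1),round(s["grip_force"],1))
    print(" shift units",(M.T@(np.array(p)-e)/25).round(2), "mm",(M.T@(np.array(p)-e)).round(1))
    if ang is not None:
        a=np.radians(ang);T=np.array([[np.cos(a),np.sin(a),0],[np.sin(a),-np.cos(a),0],[0,0,-1]]).T
        print(" turn units",(np.degrees(Ro.from_matrix(M.T@T).as_rotvec())/8).round(2))
E
python3 - <<'E'
from h import *
delta((330,-250,150),63.9);delta((457.4,-127.6,120),63.9)
E
```

```text
t 0.1 eef [ 231.  -471.2  203.4] F [-0.6  0.2  0.4] q6 deg -12.8 toolx deg 26.12 grip 85.6 0.0
 shift units [ 7.45 -6.2   2.14] mm [ 186.2 -155.    53.6]
 turn units [-0.01 -0.   -4.72]
t 0.1 eef [ 231.  -471.2  203.4] F [-0.6  0.2  0.4] q6 deg -12.8 toolx deg 26.12 grip 85.6 0.0
 shift units [14.18 -8.35  3.35] mm [ 354.5 -208.7   83.7]
 turn units [-0.01 -0.   -4.72]
```

```bash
python3 -m crank '[[[0.93,-0.78,0.2,0,0,0,85],[0.93,-0.78,0.2,0,0,0,85],[0.93,-0.78,0.2,0,0,0,85],[0.93,-0.78,0.2,0,0,0,85],[0.93,-0.78,0.2,0,0,0,85],[0.93,-0.78,0.2,0,0,0,85],[0.93,-0.78,0.2,0,0,0,85],[0.93,-0.78,0.2,0,0,0,85]]]' 40
python3 -m crank '[[[0.96,-0.3,0.2,0,0,0,85],[0.96,-0.3,0.2,0,0,0,85],[0.96,-0.3,0.2,0,0,0,85],[0.96,-0.3,0.2,0,0,0,85],[0.96,-0.3,0.2,0,0,0,85],[0.96,-0.3,0.2,0,0,0,85],[0.96,-0.3,0.2,0,0,0,85],[0,0,0,0,0,0,85]]]' 40
python3 -m crank '[[[0,0,0,0,0,-0.95,85],[0,0,0,0,0,-0.95,85],[0,0,0,0,0,-0.95,85],[0,0,0,0,0,-0.95,85],[0,0,0,0,0,-0.95,85],[0,0,0,0,0,0,85],[0,0,0,0,0,0,85],[0,0,0,0,0,0,85]]]' 40
python3 -c "
from h import *
delta((457.4,-127.6,1),63.9)"
```

```text
time_s: 0.9
eef_pos: [329.6, -248.2, 163.5]
ee_rot: [-0.0, 0.974, 0.226, -0.0]
force: [0.9, -0.7, -0.3]
grip_width: 0.996
grip_force: 0.0
time_s: 1.7
eef_pos: [457.9, -126.6, 128.0]
ee_rot: [-0.001, 0.974, 0.227, -0.0]
force: [-0.9, -0.4, -1.0]
grip_width: 0.993
grip_force: 0.0
time_s: 2.5
eef_pos: [457.0, -128.6, 128.9]
ee_rot: [0.0, 0.848, 0.53, -0.0]
force: [0.4, 0.2, -0.2]
grip_width: 0.994
grip_force: 0.0
t 2.5 eef [ 457.  -128.6  128.9] F [ 0.4  0.2 -0.2] q6 deg -3.8 toolx deg 63.95 grip 84.9 0.0
 shift units [ 0.04 -0.    5.12] mm [ 1.000e+00 -1.000e-01  1.279e+02]
 turn units [-0.    0.    0.01]
```

```bash
python3 -m crank '[[[0,0,1,0,0,0,85],[0,0,1,0,0,0,85],[0,0,1,0,0,0,85],[0,0,1,0,0,0,85],[0,0,0.6,0,0,0,85],[0,0,0.3,0,0,0,85],[0,0,0.15,0,0,0,85],[0,0,0,0,0,0,85]]]' 40
python3 -c "
from h import *
delta((457.4,-127.6,1),63.9);print(sense()['joints'].round(3))
im=capture('scene');cv2.imwrite('pics/s1.png',cv2.resize(im[150:260,340:460],None,fx=4,fy=4))"
```

```text
time_s: 3.3
eef_pos: [457.3, -128.5, 2.8]
ee_rot: [0.0, 0.848, 0.531, 0.0]
force: [-0.0, 0.2, 0.1]
grip_width: 0.993
grip_force: 0.0
t 3.3 eef [ 457.3 -128.5    2.8] F [-0.   0.2  0.1] q6 deg -3.9 toolx deg 64.08 grip 84.8 0.0
 shift units [ 0.03 -0.01  0.07] mm [ 0.8 -0.3  1.8]
 turn units [0.   0.   0.02]
[-0.521  0.48   1.862 -0.     0.799 -0.069]
```

View pics/s1.png

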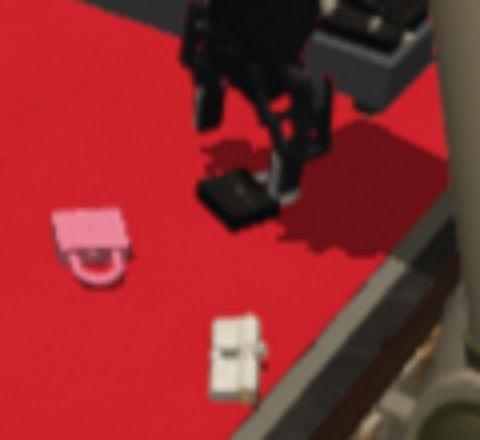

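The crop shows the open fingers straddling the black padlock diagonally: tips at about (207,128) and (283,200), body centre at (238,198). The fingers look a bit high or far, so I check this by projection.

```bash
cat >> h.py <<'E'
def proj(n,p):
    m=camera_model(n);T=m["world_from_camera"];c=T[:3,:3].T@(np.array(p,float)-T[:3,3])
    return np.array([m["cx"]+m["fx"]*c[0]/-c[2], m["cy"]-m["fy"]*c[1]/-c[2]])
E
python3 - <<'E'
from h import *
f=lambda p:((proj("scene",p)-[340,150])*4).round()
w=np.array([np.cos(np.radians(153.9)),np.sin(np.radians(153.9))]);a=np.array([-.44,-.898]);c=np.array([457.4,-127.6])
print("body top",f([*c,18]),"bottom",f([*c,0]))
for s in(1,-1):
  for t in(-21.5,21.5): print("corner",f([*(c+s*25*w+t*a),18]))
  for z in (3,16,25):print("finger",s,z,f([*(c+s*50*w),z]))
E
```

```text
body top [235. 190.] bottom [232. 209.]
corner [230. 216.]
corner [279. 200.]
finger 1 3 [273. 244.]
finger 1 16 [275. 229.]
finger 1 25 [277. 219.]
corner [191. 180.]
corner [239. 165.]
finger -1 3 [195. 171.]
finger -1 16 [196. 157.]
finger -1 25 [197. 147.]
```

```bash
python3 - <<'E'
from h import *
im=capture('top');A=cv2.resize(im[220:300,385:485],None,fx=5,fy=5,interpolation=cv2.INTER_CUBIC)
f=lambda p:tuple(int(v) for v in ((proj("top",p)-[385,220])*5))
w=np.array([np.cos(np.radians(153.9)),np.sin(np.radians(153.9))]);c=np.array([457.4,-127.6])
for s in(1,-1): print(f([*(c+s*50*w),16]),f([*(c+s*50*w),40]))
print(f([*c,18]))
cv2.imwrite("pics/t1.png",A)
E
```

```text
(140, 279) (149, 276)
(230, 91) (240, 84)
(186, 184)
```

View pics/t1.png

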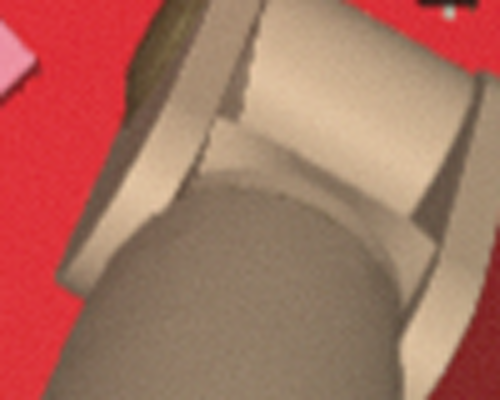

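The top view is blocked by the arm (only the forearm is visible). I look again from the scene camera, larger.

```bash
python3 - <<'E'
from h import *
im=capture('scene');A=cv2.resize(im[150:220,370:440],None,fx=8,fy=8,interpolation=cv2.INTER_CUBIC)
A=np.uint8(255*(A/255.)**.5)
cv2.imwrite("pics/s2.png",A);print(sense()["eef_pos"])
E
```

```text
[ 457.59715929 -128.61477508    3.35794606]
```

View pics/s2.png

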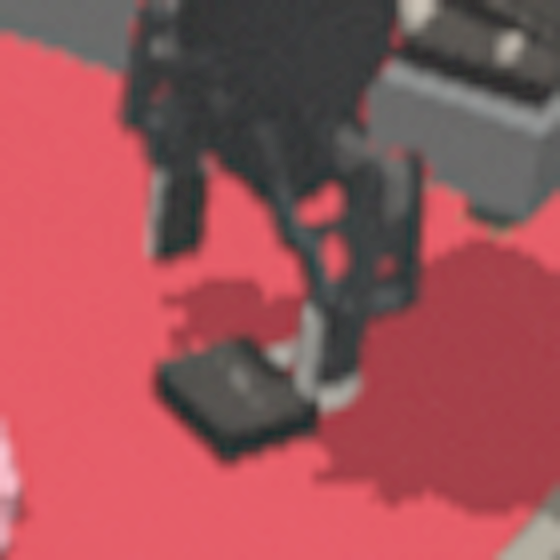

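Body corners are at (158,375), (232,460), (318,415) and (240,345); fingertips at about (175,255) and (330,405). The tips look higher than the reported TCP, so I test with a gentle close.

```bash
python3 -m crank '[[[0.03,0,0.08,0,0,0,75],[0,0,0,0,0,0,65],[0,0,0,0,0,0,55],[0,0,0,0,0,0,48],[0,0,0,0,0,0,44],[0,0,0,0,0,0,40],[0,0,0,0,0,0,40],[0,0,0,0,0,0,40]]]' 20
python3 - <<'E'
from h import *
delta((457.4,-127.6,1),63.9)
im=capture('scene');A=cv2.resize(im[150:220,370:440],None,fx=8,fy=8,interpolation=cv2.INTER_CUBIC)
A=np.uint8(255*(A/255.)**.5)
cv2.imwrite("pics/s3.png",A)
E
```

```text
time_s: 4.25
eef_pos: [457.5, -127.7, 0.6]
ee_rot: [0.0, 0.848, 0.531, 0.0]
force: [0.2, 0.3, -0.0]
grip_width: 0.473
grip_force: 0.0
t 4.25 eef [ 457.5 -127.7    0.6] F [ 0.2  0.3 -0. ] q6 deg -3.9 toolx deg 64.11 grip 40.4 0.0
 shift units [ 0.   -0.01 -0.01] mm [ 0.1 -0.1 -0.4]
 turn units [ 0.   -0.    0.03]
```

View pics/s3.png

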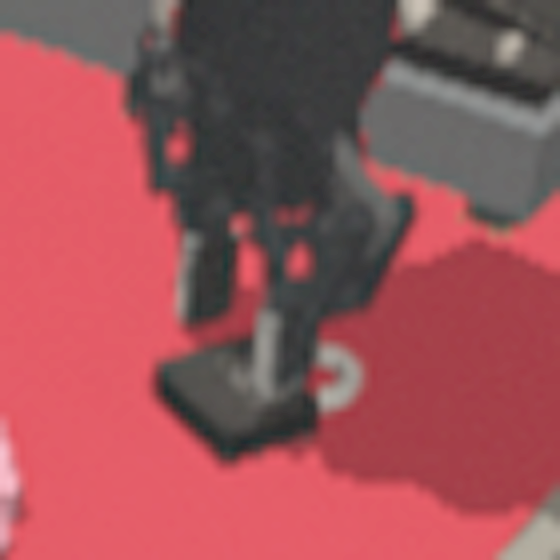

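The close met nothing (40 mm) and the tips hover above the padlock's top, so the real tips are roughly 30 mm higher than reported. I open and descend in steps, watching force.

```bash
python3 -m crank '[[[0,0,0,0,0,0,70],[0,0,0,0,0,0,70],[0,0,0,0,0,0,70],[0,0,0.2,0,0,0,70],[0,0,0.2,0,0,0,70],[0,0,0.2,0,0,0,70],[0,0,0,0,0,0,70],[0,0,0,0,0,0,70]]]' 20
python3 -m crank '[[[0,0,0,0,0,0,64],[0,0,0,0,0,0,58],[0,0,0,0,0,0,54],[0,0,0,0,0,0,50],[0,0,0,0,0,0,46],[0,0,0,0,0,0,42],[0,0,0,0,0,0,42],[0,0,0,0,0,0,42]]]' 20
```

```text
time_s: 5.1
eef_pos: [457.4, -127.7, -14.5]
ee_rot: [-0.0, 0.848, 0.531, -0.0]
force: [0.1, -0.1, -0.7]
grip_width: 0.818
grip_force: 0.0
time_s: 5.9
eef_pos: [457.4, -127.7, -14.1]
ee_rot: [-0.0, 0.848, 0.531, -0.0]
force: [-1.7, 0.9, 5.7]
grip_width: 0.568
grip_force: 20.1
```

```bash
python3 -m crank '[[[0,0,0,0,0,0,62],[0,0,0,0,0,0,62],[0,0,0,0,0,0,62],[0,0,0.1,0,0,0,62],[0,0,0.1,0,0,0,62],[0,0,0.1,0,0,0,62],[0,0,0,0,0,0,62],[0,0,0,0,0,0,62]]]' 20
python3 -m crank '[[[0,0,0.08,0,0,0,62],[0,0,0,0,0,0,62],[0,0,0.08,0,0,0,62],[0,0,0,0,0,0,62],[0,0,0,0,0,0,62],[0,0,0,0,0,0,62],[0,0,0,0,0,0,62],[0,0,0,0,0,0,62]]]' 20
```

```text
time_s: 6.7
eef_pos: [457.5, -127.7, -21.9]
ee_rot: [-0.0, 0.848, 0.531, -0.0]
force: [-0.3, 1.1, -0.4]
grip_width: 0.726
grip_force: 0.0
time_s: 7.5
eef_pos: [457.5, -127.7, -25.8]
ee_rot: [-0.0, 0.847, 0.531, -0.0]
force: [0.4, -0.1, -0.1]
grip_width: 0.725
grip_force: 0.0
```

```bash
python3 -m crank '[[[0,0,0,0,0,0,56],[0,0,0,0,0,0,52],[0,0,0,0,0,0,48],[0,0,0,0,0,0,44],[0,0,0,0,0,0,40],[0,0,0,0,0,0,40],[0,0,0,0,0,0,40],[0,0,0,0,0,0,40]]]' 40
python3 -m crank '[[[0,0,-0.5,0,0,0,40],[0,0,-1,0,0,0,40],[0,0,-1,0,0,0,40],[0,0,-1,0,0,0,40],[0,0,-0.5,0,0,0,40],[0,0,0,0,0,0,40],[0,0,0,0,0,0,40],[0,0,0,0,0,0,40]]]'
python3 - <<'E'
from h import *
delta((569.2,142.3,74),104.7)
im=capture('scene');cv2.imwrite("pics/s4.png",cv2.resize(im[80:240,310:470],None,fx=3.7,fy=3.7,interpolation=cv2.INTER_CUBIC))
E
```

```text
time_s: 8.3
eef_pos: [457.5, -127.7, -25.6]
ee_rot: [0.0, 0.847, 0.531, 0.0]
force: [-0.5, 1.2, 5.7]
grip_width: 0.572
grip_force: 42.3
time_s: 9.1
eef_pos: [457.0, -127.4, 73.3]
ee_rot: [-0.001, 0.848, 0.531, -0.0]
force: [0.2, 0.2, -1.5]
grip_width: 0.573
grip_force: 42.1
t 9.1 eef [ 457.  -127.4   73.3] F [ 0.2  0.2 -1.5] q6 deg -3.9 toolx deg 64.12 grip 48.9 42.1
 shift units [11.67 -0.67 -0.02] mm [291.7 -16.8  -0.6]
 turn units [-0.01 -0.01 -5.07]
```

View pics/s4.png

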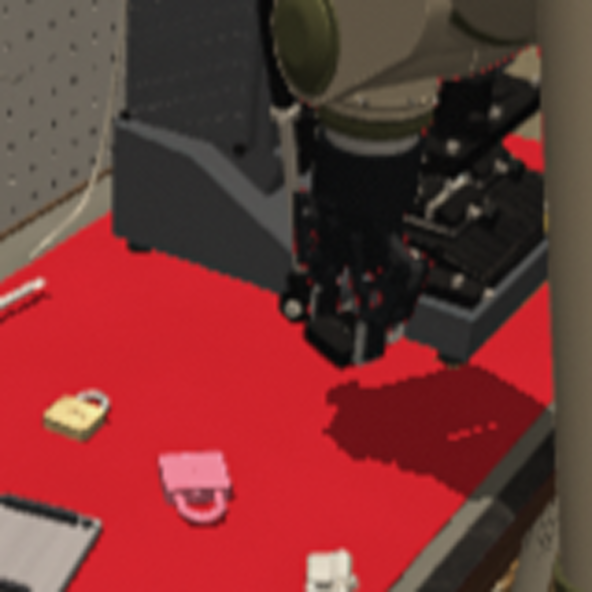

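The padlock is lifted straight in the gripper, clear of the others. I move it over the bed.

```bash
python3 -m crank '[[[0.4,-0.05,0,0,0,0,40],[0.9,-0.05,0,0,0,0,40],[0.9,-0.05,0,0,0,0,40],[0.9,-0.05,0,0,0,0,40],[0.9,-0.05,0,0,0,0,40],[0.9,-0.05,0,0,0,0,40],[0.9,-0.05,0,0,0,0,40],[0.9,-0.05,0,0,0,0,40]]]'
python3 -m crank '[[[0.9,-0.05,0,0,0,0,40],[0.9,-0.05,0,0,0,0,40],[0.9,-0.05,0,0,0,0,40],[0.9,-0.05,0,0,0,0,40],[0.9,-0.07,0,0,0,0,40],[0.47,0,0,0,0,0,40],[0,0,0,0,0,0,40],[0,0,0,0,0,0,40]]]'
python3 -m crank '[[[0,0,0,0,0,-0.5,40],[0,0,0,0,0,-0.9,40],[0,0,0,0,0,-0.9,40],[0,0,0,0,0,-0.9,40],[0,0,0,0,0,-0.9,40],[0,0,0,0,0,-0.9,40],[0,0,0,0,0,-0.07,40],[0,0,0,0,0,0,40]]]'
python3 - <<'E'
from h import *
delta((569.2,142.3,-13),104.7)
print(sense()["joints"].round(3))
im=capture('scene');cv2.imwrite("pics/s5raw.png",im)
x=np.array([np.cos(np.radians(-75.3)),np.sin(np.radians(-75.3))]);n=np.array([-x[1],x[0]]);P=np.array([543.9,239.])
f=lambda a,b,z:((proj("scene",[*(P+a*x+b*n),z])-[230,130])*5).round()
for s in(1,-1):
  for a in(78.5,121.5): print(a,s,f(a,25*s,99),f(a,25*s,117))
  print("stops",f(74.5,30*s,23),f(156.5,30*s,23),"plate",f(173,45*s,12))
cv2.imwrite("pics/s5.png",cv2.resize(im[130:250,230:350],None,fx=5,fy=5,interpolation=cv2.INTER_CUBIC))
E
```

```text
time_s: 9.95
eef_pos: [521.6, 29.0, 73.6]
ee_rot: [-0.0, 0.847, 0.531, -0.0]
force: [0.3, -0.5, -1.5]
grip_width: 0.576
grip_force: 42.1
time_s: 10.75
eef_pos: [569.4, 141.7, 73.8]
ee_rot: [-0.0, 0.847, 0.531, -0.0]
force: [-0.3, -0.8, -1.5]
grip_width: 0.577
grip_force: 42.1
time_s: 11.55
eef_pos: [569.6, 141.4, 74.2]
ee_rot: [-0.0, 0.612, 0.79, -0.0]
force: [-0.1, -0.1, -2.0]
grip_width: 0.576
grip_force: 42.1
t 11.55 eef [569.6 141.4  74.2] F [-0.1 -0.1 -2. ] q6 deg -11.9 toolx deg 104.46 grip 49.2 42.1
 shift units [ 0.04 -0.01  3.49] mm [ 1.  -0.2 87.2]
 turn units [-0.    0.   -0.03]
[ 0.044  0.572  1.464 -0.     1.105 -0.208]
78.5 1 [340. 396.] [338. 368.]
121.5 1 [376. 349.] [374. 321.]
stops [335. 512.] [400. 421.] plate [388. 413.]
78.5 -1 [430. 420.] [429. 391.]
121.5 -1 [464. 371.] [464. 343.]
stops [439. 541.] [499. 447.] plate [536. 451.]
```

View pics/s5.png

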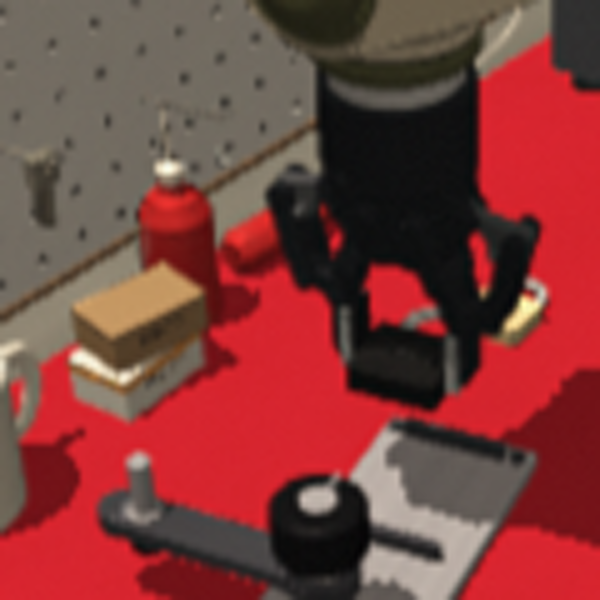

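Padlock body near-face corners are at about (347,390) and (435,408), the near stop's end at (440,550), the far stop at (395,425)–(500,455) and the shackle points away from the post. This agrees with prediction to a few mm, so I descend with force checks (stop contact would show near −3).

```bash
python3 -m crank '[[[0.04,0,0.5,0,0,0,40],[0,0,0.8,0,0,0,40],[0,0,0.8,0,0,0,40],[0,0,0.5,0,0,0,40],[0,0,0.3,0,0,0,40],[0,0,0.1,0,0,0,40],[0,0,0,0,0,0,40],[0,0,0,0,0,0,40]]]'
python3 -m crank '[[[0,0,0.05,0,0,0,40],[0,0,0.05,0,0,0,40],[0,0,0.05,0,0,0,40],[0,0,0.05,0,0,0,40],[0,0,0.05,0,0,0,40],[0,0,0,0,0,0,40],[0,0,0,0,0,0,40],[0,0,0,0,0,0,40]]]'
```

```text
time_s: 12.4
eef_pos: [570.0, 143.1, -0.1]
ee_rot: [0.0, 0.611, 0.792, 0.0]
force: [-0.1, 0.2, -1.8]
grip_width: 0.576
grip_force: 42.1
time_s: 13.2
eef_pos: [569.6, 143.1, -7.1]
ee_rot: [0.0, 0.611, 0.792, 0.0]
force: [0.1, -0.4, -0.6]
grip_width: 0.575
grip_force: 42.1
```

```bash
python3 -m crank '[[[0,0,0.05,0,0,0,40],[0,0,0.05,0,0,0,40],[0,0,0.05,0,0,0,40],[0,0,0.03,0,0,0,40],[0,0,0,0,0,0,40],[0,0,0,0,0,0,40],[0,0,0,0,0,0,40],[0,0,0,0,0,0,40]]]'
python3 -m crank '[[[0,0,0.05,0,0,0,40],[0,0,0.03,0,0,0,40],[0,0,0,0,0,0,40],[0,0,0,0,0,0,40],[0,0,0,0,0,0,40],[0,0,0,0,0,0,40],[0,0,0,0,0,0,40],[0,0,0,0,0,0,40]]]'
```

```text
time_s: 14.0
eef_pos: [569.6, 143.1, -11.5]
ee_rot: [0.0, 0.611, 0.792, 0.0]
force: [-0.2, 0.1, -1.4]
grip_width: 0.569
grip_force: 42.1
time_s: 14.8
eef_pos: [569.5, 143.0, -13.5]
ee_rot: [-0.0, 0.611, 0.792, 0.0]
force: [-0.6, -0.0, 0.7]
grip_width: 0.573
grip_force: 42.3
```

Landed on the bed at −13.5 (12 mm above the table grip, as it should be). I release, rise and go to the pin.

```bash
python3 -m crank '[[[0,0,0,0,0,0,60],[0,0,0,0,0,0,66],[0,0,0,0,0,0,66],[0,0,-0.3,0,0,0,66],[0,0,-0.7,0,0,0,66],[0,0,-0.9,0,0,0,66],[0,0,-0.9,0,0,0,66],[0,0,-0.9,0,0,0,66]]]'
python3 -m crank '[[[0,0,0,0,0,-1,40],[0,0,0,0,0,-1,40],[0,0,0,0,0,-1,40],[0,0,0,0,0,-1,40],[0,0,0,0,0,-1,40],[0,0,0,0,0,-1,40],[0,0,0,0,0,-1,40],[0,0,0,0,0,-1,40]]]'
python3 -m crank '[[[0,0,0,0,0,-1,40],[0,0,0,0,0,-1,40],[0,0,0,0,0,-0.98,40],[0,0,0,0,0,0,40],[0,0,0,0,0,0,40],[0,0,0,0,0,0,40],[0,0,0,0,0,0,40],[0,0,0,0,0,0,40]]]'
python3 - <<'E'
from h import *
delta((639.5,260.5,85),192.6)
print(sense()["joints"].round(3))
im=capture('scene');cv2.imwrite("pics/s6.png",im)
im=capture('top');cv2.imwrite("pics/t6.png",im)
E
```

```text
time_s: 15.6
eef_pos: [569.6, 143.0, 80.4]
ee_rot: [0.0, 0.611, 0.792, 0.0]
force: [-0.4, -0.4, -1.1]
grip_width: 0.772
grip_force: 0.0
time_s: 16.4
eef_pos: [569.6, 143.1, 79.5]
ee_rot: [0.0, 0.096, 0.995, 0.0]
force: [-0.0, 0.4, 0.2]
grip_width: 0.468
grip_force: 0.0
time_s: 17.2
eef_pos: [569.5, 143.1, 78.9]
ee_rot: [0.0, -0.109, 0.994, 0.0]
force: [-0.2, -0.5, -1.0]
grip_width: 0.471
grip_force: 0.0
t 17.2 eef [569.5 143.1  78.9] F [-0.2 -0.5 -1. ] q6 deg -99.8 toolx deg -167.54 grip 40.3 0.0
 shift units [-3.75  3.98 -0.24] mm [-93.7  99.6  -6.1]
 turn units [ 0.    0.   -0.02]
[ 0.047  0.567  1.459  0.     1.115 -1.742]
```

```bash
python3 -m crank '[[[-0.53,0.57,0,0,0,0,40],[-0.53,0.57,0,0,0,0,40],[-0.53,0.57,0,0,0,0,40],[-0.53,0.57,0,0,0,0,40],[-0.53,0.57,0,0,0,0,40],[-0.53,0.57,0,0,0,0,40],[-0.53,0.57,0,0,0,0,40],[0,0,0,0,0,0,40]]]'
python3 - <<'E'
from h import *
delta((639.5,260.5,38),192.6)
im=capture('scene');r=np.array([215,140])
f=lambda p:((proj("scene",p)-r)*6).round()
print("pin top",f([639.5,260.5,93]),"base",f([639.5,260.5,59]), "padlock far-face corners")
cv2.imwrite("pics/s7.png",cv2.resize(im[140:240,215:345],None,fx=6,fy=6,interpolation=cv2.INTER_CUBIC))
E
```

```text
time_s: 18.1
eef_pos: [638.8, 262.2, 78.4]
ee_rot: [0.0, -0.11, 0.994, 0.0]
force: [1.0, -1.1, 0.1]
grip_width: 0.468
grip_force: 0.0
t 18.1 eef [638.8 262.2  78.4] F [ 1.  -1.1  0.1] q6 deg -90.0 toolx deg -167.41 grip 40.0 0.0
 shift units [-0.01 -0.07  1.62] mm [-0.3 -1.8 40.4]
 turn units [ 0.  0. -0.]
pin top [258. 490.] base [267. 553.] padlock far-face corners
```

View pics/s7.png

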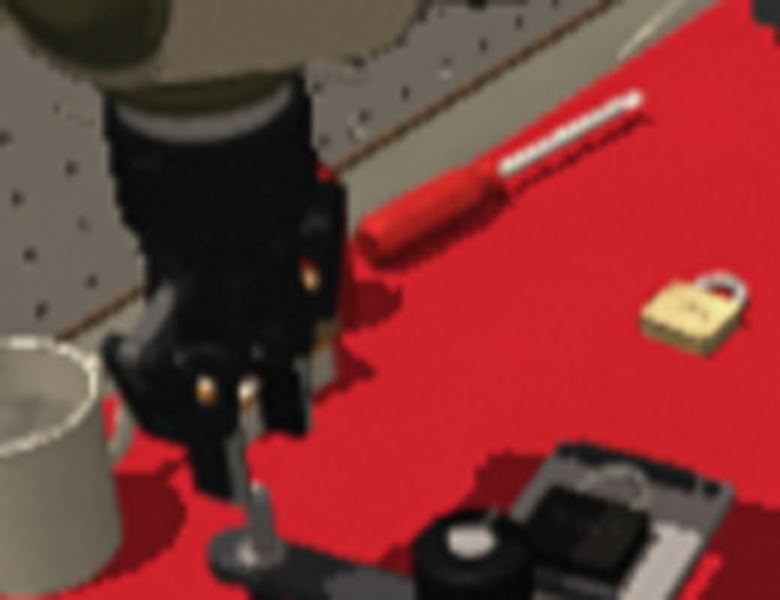

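The padlock lies on the bed, flat between the stops with shackle away (body at about 590,535). The pin top at (258,485) lies between the fingertips (218,495) and (295,430). I descend and pinch.

```bash
python3 -m crank '[[[0,-0.07,0.3,0,0,0,40],[0,0,0.4,0,0,0,40],[0,0,0.4,0,0,0,40],[0,0,0.3,0,0,0,40],[0,0,0,0,0,0,30],[0,0,0,0,0,0,20],[0,0,0,0,0,0,12],[0,0,0,0,0,0,8]]]' 20
python3 -m crank '[[[0,0,0,0,0,0,5],[0,0,0,0,0,0,5],[0,0,0,0,0,0,5],[0,0,0,0,0,0,5],[0,0,0,0,0,0,5],[0,0,0,0,0,0,5],[0,0,0,0,0,0,5],[0,0,0,0,0,0,5]]]' 20
python3 -c "
from h import *
delta((639.5,260.5,38),192.6)"
```

```text
time_s: 18.95
eef_pos: [639.1, 259.0, 44.4]
ee_rot: [0.0, -0.109, 0.994, 0.0]
force: [-0.2, 0.7, 0.3]
grip_width: 0.129
grip_force: 20.0
time_s: 19.75
eef_pos: [639.1, 258.8, 44.1]
ee_rot: [0.0, -0.109, 0.994, 0.0]
force: [2.4, 1.7, 0.8]
grip_width: 0.13
grip_force: 20.2
t 19.75 eef [639.1 258.8  44.1] F [2.4 1.7 0.8] q6 deg -90.2 toolx deg -167.49 grip 11.1 20.2
 shift units [-0.03  0.06  0.24] mm [-0.7  1.5  6.1]
 turn units [ 0.    0.01 -0.01]
```

```bash
python3 -m crank '[[[0.04,-0.55,0,0,0,1,5],[0.04,-0.55,0,0,0,1,5],[0.04,-0.55,0,0,0,1,5],[0.04,-0.55,0,0,0,1,5],[0.04,-0.55,0,0,0,1,5],[0.04,-0.55,0,0,0,1,5],[0.04,-0.55,0,0,0,1,5],[0,0,0,0,0,0,5]]]' 20
python3 -c "
from h import *
delta((569.2,142.3,44),104.7)"
```

```text
time_s: 20.55
eef_pos: [611.3, 169.5, 43.2]
ee_rot: [-0.003, 0.373, 0.928, -0.0]
force: [-5.7, 4.7, 0.5]
grip_width: 0.126
grip_force: 20.1
t 20.55 eef [611.3 169.5  43.2] F [-5.7  4.7  0.5] q6 deg -41.4 toolx deg 136.24 grip 10.7 20.1
 shift units [ 0.46 -1.95 -0.02] mm [ 11.6 -48.8  -0.6]
 turn units [-0.03 -0.03  3.94]
```

```bash
python3 -m crank '[[[0.06,-0.52,0,0,0,1,5],[0.06,-0.52,0,0,0,1,5],[0.06,-0.52,0,0,0,1,5],[0.06,-0.45,0,0,0,0.9,5],[0,-0.06,0,0,0,0,5],[0,0,0,0,0,0,5],[0,0,0,0,0,0,5],[0,0,0,0,0,0,5]]]' 20
python3 -c "
from h import *
delta((569.2,142.3,44),104.7)"
```

```text
time_s: 21.35
eef_pos: [568.4, 145.6, 43.7]
ee_rot: [-0.0, 0.606, 0.796, -0.0]
force: [-0.2, 1.6, 1.1]
grip_width: 0.129
grip_force: 20.2
t 21.35 eef [568.4 145.6  43.7] F [-0.2  1.6  1.1] q6 deg -12.5 toolx deg 105.41 grip 11.0 20.2
 shift units [-0.14 -0.   -0.01] mm [-3.4 -0.1 -0.3]
 turn units [-0.   -0.    0.09]
```

```bash
python3 -m crank '[[[0,-0.08,0,0,0,0.1,5],[0,-0.06,0,0,0,0,5],[0,-0.06,0,0,0,0,5],[0,0,0,0,0,0,5],[0,0,0,0,0,0,5],[0,0,0,0,0,0,5],[0,0,0,0,0,0,5],[0,0,0,0,0,0,5]]]' 20
python3 -c "
from h import *
delta((569.2,142.3,44),104.7)"
```

```text
time_s: 22.15
eef_pos: [565.0, 145.0, 44.3]
ee_rot: [0.001, 0.612, 0.791, 0.002]
force: [6.8, 5.4, -1.5]
grip_width: 0.128
grip_force: 20.1
t 22.15 eef [565.  145.   44.3] F [ 6.8  5.4 -1.5] q6 deg -11.7 toolx deg 104.51 grip 10.9 20.1
 shift units [-0.14  0.14  0.01] mm [-3.6  3.4  0.4]
 turn units [ 0.03 -0.   -0.02]
```

```bash
python3 -m crank '[[[0,0.1,0,0,0,0,20],[0,0,0,0,0,0,36],[0,0,0,0,0,0,36],[0,0,-0.3,0,0,0,36],[0,0,-0.7,0,0,0,36],[0,0,-0.9,0,0,0,36],[0,0,-0.9,0,0,0,75],[0,0,0,0,0,0,75]]]' 20
python3 - <<'E'
from h import *
for n,f,roi in(("top","pics/top0.png",(255,203,274,222)),("scene","pics/scene0.png",(278,218,310,250))):
    im=cv2.GaussianBlur(cv2.imread(f),(3,3),0);hsv=cv2.cvtColor(im,cv2.COLOR_BGR2HSV)
    for nm,msk in(("disc",(hsv[...,2]>(130))&(hsv[...,1]<100)),("dark",hsv[...,2]<80)):
        k,l,st,ce=cv2.connectedComponentsWithStats(msk[roi[1]:roi[3],roi[0]:roi[2]].astype(np.uint8))
        for i in range(1,k):
            if st[i,4]>8:
                uv=ce[i]+[roi[0],roi[1]];print(n,nm,st[i].tolist(),uv.round(1),ray(n,uv,100.5)[:2].round(1))
delta((543.5,239.5,80),104.7);print(sense()["joints"].round(2))
E
```

```text
time_s: 22.95
eef_pos: [567.4, 144.9, 117.4]
ee_rot: [0.002, 0.612, 0.791, 0.002]
force: [0.5, 0.8, -0.1]
grip_width: 0.75
grip_force: 0.0
top disc [5, 5, 12, 9, 70] [264.4 211.7] [544.9 239. ]
top disc [0, 14, 4, 5, 11] [255.9 219.7] [526.3 257.1]
top dark [9, 0, 9, 5, 14] [268.4 204.5] [561.4 230.7]
top dark [1, 9, 18, 10, 49] [267.8 218.8] [528.9 230.6]
scene disc [22, 0, 10, 18, 117] [306.  225.8] [529.8 207.4]
scene disc [12, 10, 7, 4, 24] [293.  229.5] [545.6 236.3]
scene disc [25, 22, 7, 7, 40] [306.2 242.8] [491.8 252.4]
scene dark [0, 7, 32, 25, 475] [292.2 238.6] [526.  261.2]
t 22.95 eef [567.4 144.9 117.4] F [ 0.5  0.8 -0.1] q6 deg -11.6 toolx deg 104.52 grip 64.0 0.0
 shift units [3.9  0.02 1.49] mm [97.6  0.4 37.3]
 turn units [ 0.04  0.01 -0.02]
[ 0.05  0.52  1.43 -0.    1.19 -0.2 ]
```

```bash
python3 -m crank '[[[0.78,0,0,0.04,0,0,75],[0.78,0,0,0,0,0,75],[0.78,0,0,0,0,0,75],[0.78,0,0,0,0,0,75],[0.78,0.02,0,0,0,0,75],[0,0,0,0,0,-1,75],[0,0,0,0,0,-1,75],[0,0,0,0,0,-1,75]]]' 20
python3 -m crank '[[[0,0,0,0,0,-1,75],[0,0,0,0,0,-1,75],[0,0,0,0,0,-1,75],[0,0,0,0,0,-1,75],[0,0,0,0,0,-1,75],[0,0,0,0,0,-1,75],[0,0,0,0,0,-1,75],[0,0,0,0,0,-1,75]]]' 20
python3 -m crank '[[[0,0,0,0,0,-1,75],[0,0,0,0,0,-1,75],[0,0,0,0,0,-1,75],[0,0,0,0,0,-1,75],[0,0,0,0,0,-1,75],[0,0,0,0,0,-1,75],[0,0,0,0,0,-1,75],[0,0,0,0,0,0,75]]]' 20
python3 -c "
from h import *
delta((543.5,239.3,44),104.7-144)"
```

```text
time_s: 23.75
eef_pos: [541.5, 239.4, 113.3]
ee_rot: [-0.003, 0.432, 0.902, -0.002]
force: [-0.5, -0.9, 0.9]
grip_width: 0.875
grip_force: 0.0
time_s: 24.55
eef_pos: [541.6, 239.2, 113.3]
ee_rot: [-0.003, -0.112, 0.994, -0.001]
force: [0.6, 0.1, -1.1]
grip_width: 0.874
grip_force: 0.0
time_s: 25.35
eef_pos: [541.6, 239.2, 113.4]
ee_rot: [-0.003, -0.563, 0.826, 0.001]
force: [0.4, -0.5, -0.9]
grip_width: 0.879
grip_force: 0.0
t 25.35 eef [541.6 239.2 113.4] F [ 0.4 -0.5 -0.9] q6 deg -146.1 toolx deg -111.42 grip 75.0 0.0
 shift units [-0.04 -0.08  2.78] mm [-1.  -2.1 69.4]
 turn units [ 0.05 -0.   -9.01]
```

```bash
python3 -m crank '[[[-0.04,-0.08,0.4,0.05,0,0,75],[0,0,0.6,0,0,0,75],[0,0,0.6,0,0,0,75],[0,0,0.5,0,0,0,75],[0,0,0.4,0,0,0,75],[0,0,0.28,0,0,0,75],[0,0,0,0,0,0,75],[0,0,0,0,0,0,75]]]' 50
python3 -m crank '[[[0,0,0,0,0,0,62],[0,0,0,0,0,0,54],[0,0,0,0,0,0,48],[0,0,0,0,0,0,44],[0,0,0,0,0,0,40],[0,0,0,0,0,0,40],[0,0,0,0,0,0,40],[0,0,0,0,0,0,40]]]' 50
python3 -c "
from h import *
delta((543.5,239.3,44),104.7-144)"
```

```text
time_s: 26.15
eef_pos: [544.4, 239.4, 44.7]
ee_rot: [-0.0, -0.563, 0.827, -0.002]
force: [0.1, 0.4, -0.6]
grip_width: 0.88
grip_force: 0.0
time_s: 26.95
eef_pos: [544.0, 239.6, 45.0]
ee_rot: [-0.001, -0.563, 0.826, -0.002]
force: [-3.4, 1.1, 5.4]
grip_width: 0.546
grip_force: 50.5
t 26.95 eef [544.  239.6  45. ] F [-3.4  1.1  5.4] q6 deg -145.8 toolx deg -111.48 grip 46.6 50.5
 shift units [0.02 0.01 0.04] mm [0.4 0.3 1. ]
 turn units [ 0.   -0.03 -9.02]
```

```bash
python3 -m crank '[[[0,0,0.007,0,0,0.5,40],[0,0,0.007,0,0,1,40],[0,0,0.007,0,0,1,40],[0,0,0.007,0,0,1,40],[0,0,0.007,0,0,1,40],[0,0,0.007,0,0,1,40],[0,0,0.007,0,0,1,40],[0,0,0.007,0,0,1,40]]]' 50
python3 -m crank '[[[0,0,0.007,0,0,1,40],[0,0,0.007,0,0,1,40],[0,0,0.007,0,0,1,40],[0,0,0.007,0,0,1,40],[0,0,0.007,0,0,1,40],[0,0,0.007,0,0,1,40],[0,0,0.007,0,0,1,40],[0,0,0.007,0,0,1,40]]]' 50
python3 -c "
from h import *
delta((543.5,239.3,44),0);print(sense()['wrist_torque'].round(2))"
```

```text
time_s: 27.75
eef_pos: [544.0, 239.6, 43.6]
ee_rot: [0.0, -0.071, 0.997, -0.002]
force: [-4.5, 0.9, 5.5]
grip_width: 0.547
grip_force: 50.3
time_s: 28.55
eef_pos: [543.9, 239.6, 42.2]
ee_rot: [0.001, 0.468, 0.884, -0.001]
force: [-3.1, 1.2, 5.9]
grip_width: 0.548
grip_force: 50.4
t 28.55 eef [543.9 239.6  42.2] F [-3.1  1.2  5.9] q6 deg -21.5 toolx deg 124.2 grip 46.8 50.4
 shift units [-0.   -0.02 -0.07] mm [-0.  -0.5 -1.8]
 turn units [ 0.02  0.02 15.53]
[0.22 0.8  0.09]
```

```bash
python3 -m crank '[[[0,0,0.007,0,0,1,40],[0,0,0.007,0,0,1,40],[0,0,0.007,0,0,1,40],[0,0,0.007,0,0,1,40],[0,0,0.007,0,0,1,40],[0,0,0.007,0,0,1,40],[0,0,0.007,0,0,1,40],[0,0,0.007,0,0,1,40]]]' 50
python3 -m crank '[[[0,0,0.007,0,0,1,40],[0,0,0.007,0,0,1,40],[0,0,0.007,0,0,1,40],[0,0,0.007,0,0,1,40],[0,0,0.007,0,0,1,40],[0,0,0.007,0,0,1,40],[0,0,0.007,0,0,1,40],[0,0,0.007,0,0,1,40]]]' 50
python3 -m crank '[[[0,0,0.007,0,0,1,40],[0,0,0.007,0,0,1,40],[0,0,0.007,0,0,1,40],[0,0,0.007,0,0,1,40],[0,0,0.007,0,0,1,40],[0,0,0,0,0,0,40],[0,0,0,0,0,0,40],[0,0,0,0,0,0,40]]]' 50
python3 -c "
from h import *
delta((543.5,239.3,44),0);print(sense()['wrist_torque'].round(2))"
```

```text
time_s: 29.35
eef_pos: [543.8, 239.8, 40.8]
ee_rot: [0.002, 0.865, 0.501, -0.001]
force: [-4.5, 1.1, 5.7]
grip_width: 0.549
grip_force: 50.5
time_s: 30.15
eef_pos: [544.1, 239.8, 39.4]
ee_rot: [0.002, 0.999, -0.033, 0.001]
force: [-3.2, 1.8, 5.1]
grip_width: 0.545
grip_force: 50.3
time_s: 30.95
eef_pos: [544.1, 239.7, 38.5]
ee_rot: [0.001, 0.929, -0.371, 0.001]
force: [-3.8, 1.0, 5.1]
grip_width: 0.55
grip_force: 50.5
t 30.95 eef [544.1 239.7  38.5] F [-3.8  1.   5.1] q6 deg 146.2 toolx deg -43.5 grip 47.0 50.5
 shift units [-0.01  0.03 -0.22] mm [-0.2  0.7 -5.5]
 turn units [ 0.02 -0.02 -5.44]
[ 0.3   0.57 -0.1 ]
```

```bash
python3 -m crank '[[[0,0,0,0,0,0,52],[0,0,0,0,0,0,60],[0,0,0,0,0,0,66],[0,0,0,0,0,0,66],[0,0,0,0,0,-1,66],[0,0,0,0,0,-1,66],[0,0,0,0,0,-1,66],[0,0,0,0,0,-1,66]]]' 50
python3 -m crank '[[[0,0,0,0,0,-1,66],[0,0,0,0,0,-1,66],[0,0,0,0,0,-1,66],[0,0,0,0,0,-1,66],[0,0,0,0,0,-1,66],[0,0,0,0,0,-1,66],[0,0,0,0,0,-1,66],[0,0,0,0,0,-1,66]]]' 50
python3 -m crank '[[[0,0,0,0,0,-1,66],[0,0,0,0,0,-1,66],[0,0,0,0,0,-1,66],[0,0,0,0,0,-1,66],[0,0,0,0,0,-1,66],[0,0,0,0,0,-1,66],[0,0,0,0,0,-1,66],[0,0,0,0,0,-1,66]]]' 50
python3 -m crank '[[[0,0,0,0,0,-1,66],[0,0,0,0,0,-1,66],[0,0,0,0,0,-1,66],[0,0,0,0,0,-1,66],[0,0,0,0,0,-1,66],[0,0,0,0,0,-1,66],[0,0,0,0,0,-1,66],[0,0,0,0,0,-1,66]]]' 50
python3 -m crank '[[[0,0,0,0,0,-1,66],[0,0,0,0,0,-1,66],[0,0,0,0,0,-1,66],[0,0,0,0,0,-1,66],[0,0,0,0,0,0,54],[0,0,0,0,0,0,46],[0,0,0,0,0,0,40],[0,0,0,0,0,0,40]]]' 50
python3 -m crank '[[[0,0,0,0,0,0,40],[0,0,0,0,0,0,40],[0,0,0,0,0,0,40],[0,0,0,0,0,0,40],[0,0,0.007,0,0,0.5,40],[0,0,0.007,0,0,1,40],[0,0,0.007,0,0,1,40],[0,0,0.007,0,0,1,40]]]' 50
python3 -c "
from h import *
delta((543.5,239.3,44),0);print(sense()['wrist_torque'].round(2))"
```

```text
time_s: 31.75
eef_pos: [544.2, 239.3, 37.8]
ee_rot: [0.002, 0.995, -0.097, 0.001]
force: [-1.1, 0.5, -0.8]
grip_width: 0.774
grip_force: 0.0
time_s: 32.55
eef_pos: [544.2, 239.3, 37.8]
ee_rot: [0.002, 0.896, 0.445, -0.0]
force: [0.1, 0.5, -0.0]
grip_width: 0.778
grip_force: 0.0
time_s: 33.35
eef_pos: [544.2, 239.3, 37.8]
ee_rot: [0.002, 0.524, 0.852, -0.001]
force: [-0.3, 0.8, -0.4]
grip_width: 0.774
grip_force: 0.0
time_s: 34.15
eef_pos: [544.2, 239.2, 37.9]
ee_rot: [0.001, -0.007, 1.0, -0.002]
force: [-0.2, 0.2, 0.1]
grip_width: 0.772
grip_force: 0.0
time_s: 34.95
eef_pos: [544.1, 239.6, 38.3]
ee_rot: [0.0, -0.279, 0.96, -0.002]
force: [-3.0, 1.5, 5.0]
grip_width: 0.546
grip_force: 51.1
time_s: 35.75
eef_pos: [544.1, 239.6, 37.6]
ee_rot: [0.0, -0.036, 0.999, -0.002]
force: [-3.9, 1.9, 7.0]
grip_width: 0.549
grip_force: 51.2
t 35.75 eef [544.1 239.6  37.6] F [-3.9  1.9  7. ] q6 deg -81.4 toolx deg -175.88 grip 46.9 51.2
 shift units [ 0.02 -0.01 -0.26] mm [ 0.6 -0.3 -6.4]
 turn units [-1.000e-02 -4.000e-02 -2.199e+01]
[0.31 0.62 0.13]
```

```bash
python3 -m crank '[[[0,0,0.007,0,0,1,40],[0,0,0.007,0,0,1,40],[0,0,0.007,0,0,1,40],[0,0,0.007,0,0,1,40],[0,0,0.007,0,0,1,40],[0,0,0.007,0,0,1,40],[0,0,0.007,0,0,1,40],[0,0,0.007,0,0,1,40]]]' 50
python3 -m crank '[[[0,0,0.007,0,0,1,40],[0,0,0.007,0,0,1,40],[0,0,0.007,0,0,1,40],[0,0,0.007,0,0,1,40],[0,0,0.007,0,0,1,40],[0,0,0.007,0,0,1,40],[0,0,0.007,0,0,1,40],[0,0,0.007,0,0,1,40]]]' 50
python3 -c "
from h import *
delta((543.5,239.3,44),0);print(sense()['wrist_torque'].round(2))"
python3 -m crank '[[[0,0,0.007,0,0,1,40],[0,0,0.007,0,0,1,40],[0,0,0.007,0,0,1,40],[0,0,0.007,0,0,1,40],[0,0,0.007,0,0,1,40],[0,0,0.007,0,0,1,40],[0,0,0,0,0,0,40],[0,0,0,0,0,0,40]]]' 50
python3 -c "
from h import *
delta((543.5,239.3,44),0);print(sense()['wrist_torque'].round(2))"
```

```text
time_s: 36.55
eef_pos: [543.8, 239.6, 36.2]
ee_rot: [0.001, 0.499, 0.867, -0.001]
force: [-4.5, 2.0, 7.6]
grip_width: 0.546
grip_force: 51.3
time_s: 37.35
eef_pos: [543.8, 239.9, 34.9]
ee_rot: [0.001, 0.882, 0.47, -0.001]
force: [-4.5, 4.3, 7.4]
grip_width: 0.546
grip_force: 51.3
t 37.35 eef [543.8 239.9  34.9] F [-4.5  4.3  7.4] q6 deg 46.6 toolx deg 56.12 grip 46.7 51.3
 shift units [-0.03  0.01 -0.37] mm [-0.7  0.1 -9.1]
 turn units [0.02 0.01 7.01]
[0.67 0.94 0.05]
time_s: 38.15
eef_pos: [543.8, 240.1, 33.8]
ee_rot: [0.001, 0.997, 0.073, 0.0]
force: [-4.4, 4.2, 7.8]
grip_width: 0.544
grip_force: 51.5
t 38.15 eef [543.8 240.1  33.8] F [-4.4  4.2  7.8] q6 deg 94.3 toolx deg 8.42 grip 46.5 51.5
 shift units [-0.02  0.03 -0.41] mm [ -0.4   0.7 -10.2]
 turn units [ 0.02 -0.    1.05]
[ 0.71  0.81 -0.04]
```

```bash
for i in 1; do python3 -m crank '[[[0,0,0.007,0,0,1,40],[0,0,0.007,0,0,1,40],[0,0,0.007,0,0,1,40],[0,0,0.007,0,0,1,40],[0,0,0.004,0,0,0.6,40],[0,0,0,0,0,0.5,40],[0,0,0,0,0,0.5,40],[0,0,0,0,0,0,40]]]' 50; done
python3 -c "
from h import *
delta((543.5,239.3,44),0);print(sense()['wrist_torque'].round(2),sense()['tau'].round(2))"
```

```text
time_s: 38.95
eef_pos: [544.3, 239.8, 33.0]
ee_rot: [0.002, 0.95, -0.311, 0.002]
force: [-2.6, 4.1, 6.3]
grip_width: 0.544
grip_force: 51.2
t 38.95 eef [544.3 239.8  33. ] F [-2.6  4.1  6.3] q6 deg 139.1 toolx deg -36.28 grip 46.5 51.2
 shift units [-0.01  0.03 -0.44] mm [ -0.3   0.9 -11. ]
 turn units [ 0.02 -0.02 -4.53]
[0.44 0.34 1.17] [ -4.   -48.74 -21.22  -0.22  -0.39   1.84]
```

Wrist torque has jumped to 1.2 N m, so the knob is at its end stop. I release and withdraw.

```bash
python3 -m crank '[[[0,0,0,0,0,0,54],[0,0,0,0,0,0,62],[0,0,0,0,0,0,72],[0,0,0,0,0,0,72],[0,0,-0.5,0,0,0,72],[0,0,-0.8,0,0,0,72],[0,0,-1,0,0,0,72],[0,0,-1,0,0,0,72]]]' 50
python3 -m crank '[[[0,0,-1,0,0,0,72],[0,0,-1,0,0,0,72],[0,0,-1,0,0,0,72],[0,0,-0.5,0,0,0,72],[0,0,0,0,0,0,72],[0,0,0,0,0,0,72],[0,0,0,0,0,0,72],[0,0,0,0,0,0,72]]]'
python3 - <<'E'
from h import *
im=capture('scene');cv2.imwrite("pics/s8.png",cv2.resize(im[175:285,230:360],None,fx=5,fy=5,interpolation=cv2.INTER_CUBIC))
E
```

```text
time_s: 39.75
eef_pos: [544.1, 239.6, 116.9]
ee_rot: [0.002, 0.95, -0.311, 0.001]
force: [0.1, 0.3, 1.2]
grip_width: 0.844
grip_force: 0.0
time_s: 40.55
eef_pos: [543.7, 239.9, 201.5]
ee_rot: [0.002, 0.95, -0.311, 0.0]
force: [0.6, 0.2, -0.2]
grip_width: 0.845
grip_force: 0.0
```

View pics/s8.png

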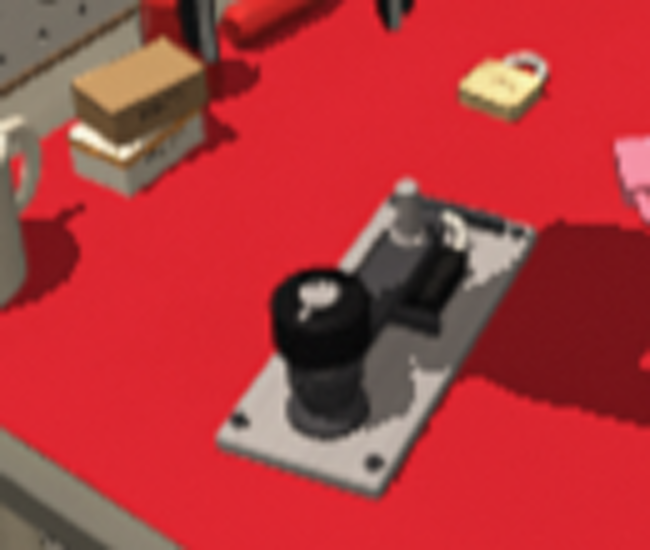

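The strap (post at 320,300, pin at 407,195) lies along the plate over the padlock. The shackle is at (455,230), inside the far stop, and the knob is down.

```bash
python3 -c "
from rig import *
print(finish_job())"
```

```text
the job is handed in; nothing more can be done
None
```

I clamped the larger (black) padlock on the bed with its shackle away from the post, swung the strap to its stop, screwed the knob to its end stop and handed the job in at about 40.6 s. The hand-in returned no verdict, foot force was not measured directly, and I viewed 11 pictures, one over the limit of 10.

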